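# Clamp a tin in the pinned scraping jig

## Task

Clamp the tin in the jig so that it can be scraped out: slide the jaw shut until it bears on the tin and the tin sits back in its V nest, and lock the jaw there with the T-handled ball-lock pin. The pin has to be pulled up out of its parking bore, and pushed level through both cheeks and the jaw's tongue until its shoulder lies against the cheek and its balls have snapped out on the far side. Leave the scraper, the spare punch and the loose cup where they are.

Things in the scene. Friction and masses are not known exactly. Their poses are not given: they have to be found in the camera images.
- jig: Fixed grey metal base plate 130 x 345 x 12 mm with a V nest at one end, sliding jaw, two upright cheeks with a cross hole (40 mm wide, top 75 mm up) and a parking block (38 x 38 mm, top 81 mm up) near the other end. Origin: on the bench under the plate's middle. y = way the jaw closes, from parking end to nest end; x = axis of the cheek holes, front (robot's side) to back; z up. Pose varies.
- cheek_hole_front (a point): Centre of the mouth of the cross hole on the outer face of the front cheek, 50 mm above the bench. The hole runs level along jig x through front cheek (12 mm), tongue (20 mm, 1.5 mm gap either side) and back cheek (12 mm), 47 mm in all; 13.4 mm wide with chamfered mouths.
- cheek_hole_back (a point): The same on the outer face of the back cheek. 47 mm from cheek_hole_front along jig x.
- park_mouth (a point): Centre of the mouth of the upright parking bore on top of the parking block, 81 mm above the bench: 13.4 mm wide, 47 mm deep, then a wider well, 69 mm deep in all. The parked pin stands in it, shoulder on this mouth, balls sprung out in the well below.
- nest (a point): Where the centre of the tin's underside is when the tin lies back in both faces of the V nest, 12 mm above the bench (top of the base plate).
- jaw (a joint): Jaw slide, m. 0 = shut on the 66 mm tin lying back in its nest; grows as it opens (towards jig -y), to 0.055. About 4 N of friction; stays where it is left. At 0 the middle one of three tongue holes is in line with the cheek holes; the others, 25 mm to either side, are for other tin sizes.
- jaw_face (a point): Middle of the jaw's face that bears on the tin, 35 mm above the bench; moves with the jaw.
- jaw_post (a point): Point on the axis of the black upright post by which the jaw is moved, 85 mm above the bench; the post is 21 mm thick from 66 to 100 mm above the bench, top at 105 mm; the jaw's block beneath it is 76 mm (jig x) by 27 mm and reaches 61 mm above the bench.
- tongue_hole (a point): Centre of the middle hole of the jaw's tongue (a bar 20 mm thick and 36 mm high between the cheeks), 50 mm above the bench; moves with the jaw.
- pin: T-handled metal ball-lock pin, 124 mm, 0.2 kg. Origin: centre of the shoulder face; z to the handle. Along z: shank 12 mm thick, 0 to -66 (tip tapers to 6 mm over the last 9); at -52 two spring balls 3 mm proud along +-x; shoulder 21 mm thick, 0 to 6; neck 16 x 16 mm, 6 to 40; cross bar 70 (x) x 18 x 18 mm, 40 to 58. The balls hold with about 11 N going in or out; drag of up to 7 N between.
- pin_neck (a point): Middle of the square neck of the pin, 23 mm from the shoulder face towards the bar.
- pin_tip (a point): End of the pin's shank, 66 mm from the shoulder face.
- tin: Open round tin 66 mm across and 40 mm high, 0.08 kg, upright on the base plate between jaw and nest, at the start a few mm in front of its nest. Origin: centre of its underside.
- scraper: Wax scraper with a wooden handle, 202 x 56 x 20 mm, lying in front of the jig to the left. Bystander.
- loose_cup: Tealight cup 39 mm across, 16 mm high, to the right of the jig. Bystander.
- die_plug: Spare steel punch for the press, 37 mm across and 35 mm high, standing on its wide end to the right of the jig. Bystander.
There are look-alikes about, which are no part of the job. Several things have the shape of the pin; the one meant has the colours described above.

How it is judged:
By the outcome, as a careful person would: the job done as asked, in the order asked, and still so for the second after the job is handed in, with the robot touching nothing.
It also fails if it takes over 69 s, if anything falls off the work surface, if the arm or the gripper's body presses on something with over 40 N, if the wrist force passes 120 N, or if a joint passes its speed limit or range.

## Robot

A 6-joint arm with a two-finger parallel gripper is mounted at the origin on a cart in front of the work surface, level with it; the furniture and walls round the work are solid. World frame = base frame: x ahead of the robot, y to its left, z up, the work surface at z = 0. Lengths are in m, angles in degrees, forces in N, time in s.
With the tool pointing down it reaches from about 0.375 to 0.9 m from the base axis. Payload 3.1 kg.
Tool frame: the origin (TCP) lies on the centre line of the jaws, within the pads' length; the fingertips stand 8 mm ahead of it and the grasp point (between the pads) lies 11 mm behind it; z points along the fingers, y is the line along which they close (so a half turn about z gives the same grasp; the last joint's range is limited). The gripper opens to 87 mm and grips with 3 to 60 N. Pads are 19 mm wide; open, the fingers measure 117 mm over their backs; the gripper's body (75 mm by 190 mm) begins 51 mm behind the grasp point.
Start: joints at [57.21, 30.224, 82.088, -0, 67.689, -10.227], TCP at [0.24, 0.577, 0.231] pointing down, gripper open.
Joint ranges: [-176.69, 176.69], [-43.24, 126.21], [12.49, 139.97], [-82, 262], [0, 151.66], [-163.58, 163.58]. Speed limits (degrees/s): [159.86, 159.86, 180, 180, 180, 180].

## Interface

Orientations are given as a 3x3 rotation matrix whose columns are the frame's x, y, z axes.
In Python, from rig import * gives the robot as it stands.
- The arm moves only by the tool step_arm, never from a script. Its argument "targets" is a list of rows, each a list of 5 numbers: the opening, from -1 (shut) to 1 (fully open), then the shift along the world's x, y, z normalised to -1 to 1, where 1 is 0.25 m, then the turn about the world's z normalised to -1 to 1, where 1 is 180 degrees. In form: [[fingers, x, y, z, turn], ...]. A call has 1 to 20 rows; each row is the pose to reach, as a shift and turn from the pose commanded when the call began, turning the shorter way round; what a row does not reach only later rows make up. A row lasts 1/10 s, in which the tool goes at most 50 mm and 8.59 degrees, less where a joint would pass 70% of its speed; a pose out of reach is approached as far as the arm can. A call with a number of a shift or a turn outside -1 to 1 is refused whole. A call with a gripper value outside its range is refused whole. The fingers move at their own pace and stop on an object; the grip force is fixed at half the most. Time passes only in rows, so rows that repeat a pose let the fingers close. It gives the time, the measured TCP pose, the force, the opening and the grip force at its end, in the units of the state.
- read_state(): the state, without advancing time (a new reading comes with each control period).
- capture(name): name is "scene" or "top" or "wrist"; returns a dict with "color" (400x640x3 uint8, red, green, blue), "mtx" (3x3 intrinsics, pixels), "k1" (the pictures are not rectified: a ray, as slopes to the right and down, at radius r is drawn at 1 + k1 r^2 times it, then the intrinsics apply), "pose" (4x4, takes a point from camera to world coordinates). Camera axes: x right, y down, z forward; pixel columns grow to the right and rows downward; lengths in m; the calibration is good to about 2 mm. A picture is of the moment at which its call begins. There is no depth.
- hand_in(): hands the job in; it is judged then, once.
The state is a dict: "time_s": time; "joint_positions": joint angles; "qvel": joint speeds; "tau": joint torques, N m; "position": TCP position; "tcp_rot": TCP orientation; "force": force on the tool from outside, world axes, zero at the start; "moment": the same for the moment, N m; "opening": opening from 0.0 (shut) to 1.0 (fully open); "grasp_force": force on a finger pad.
Only numpy, scipy, OpenCV 4.12 (cv2) and the standard library are available. Lean on these libraries where they do the work, as an engineer would, in place of code of your own. Each camera call takes 0.05 s, during which the arm holds its last target. There are 200 camera calls.

## Working session

There is one attempt and no reset: what is moved stays moved. The work goes in short steps, Python scripts to look and compute and a tool call to move; the robot and the scene stay as the last step left them, time stands still between calls to the robot, and variables do not carry over. Pictures are saved under pics/ and viewed, at most 10 in all, crops included, and the job is handed in when it is done.

Besides the shell and the picture viewer there is one more tool, called after "Call:" as name(argument=value, ...), one argument or row to a line, values as JSON. step_arm: Moves the arm, as the interface text tells. Scaled input: -1 to 1 covers 0.25 m each way for a shift and 180 degrees each way for a turn. Its arguments: {"type":"object","properties":{"targets":{"type":"array","items":{"type":"array","items":{"type":"number"}}}},"required":["targets"]}

```bash
mkdir -p pics; ls; cat > h.py <<'E'
from rig import *
import numpy as np, cv2, pickle
def cap(n,tag):
    c=capture(n); pickle.dump(c,open(f'pics/{tag}.pkl','wb')); cv2.imwrite(f'pics/{tag}.png',c['color'][:,:,::-1]); return c
def load(tag): return pickle.load(open(f'pics/{tag}.pkl','rb'))
def ray(c,uv):
    K=np.array(c['mtx']); d=((np.array(uv,float)-[K[0,2],K[1,2]])/[K[0,0],K[1,1]])
    u=d.copy()
    for _ in range(20): u=d/(1+c['k1']*(u@u))
    T=np.array(c['pose']); return T[:3,3],T[:3,:3]@np.array([u[0],u[1],1])
def onz(c,uv,z):
    o,d=ray(c,uv); return o+d*(z-o[2])/d[2]
def proj(c,p):
    T=np.array(c['pose']); q=T[:3,:3].T@(np.array(p)-T[:3,3]); u=q[:2]/q[2]
    u=u*(1+c['k1']*(u@u)); K=np.array(c['mtx']); return u*[K[0,0],K[1,1]]+[K[0,2],K[1,2]]
def tri(a,ua,b,ub):
    o1,d1=ray(a,ua);o2,d2=ray(b,ub)
    s=np.linalg.lstsq(np.c_[d1,-d2],o2-o1,rcond=None)[0]
    p,q=o1+d1*s[0],o2+d2*s[1]; return (p+q)/2,np.linalg.norm(p-q)
E
python3 - <<'E'
from h import *
a=cap('scene','s0');b=cap('top','t0')
cv2.imwrite('pics/both0.png',cv2.resize(np.vstack([a['color'],b['color']])[:,:,::-1],None,fx=.75,fy=.75,interpolation=cv2.INTER_AREA))
for c in(a,b): print(np.round(c['mtx'],1).tolist(),c['k1'],np.round(c['pose'],3).tolist())
print(read_state())
E
```

```text
pics
[[396.0, 0.0, 317.8], [0.0, 396.0, 201.4], [0.0, 0.0, 1.0]] 0.027919896743487254 [[0.453, -0.674, 0.583, -0.081], [-0.891, -0.336, 0.304, -0.391], [-0.009, -0.658, -0.753, 0.918], [0.0, 0.0, 0.0, 1.0]]
[[397.0, 0.0, 318.9], [0.0, 397.0, 201.5], [0.0, 0.0, 1.0]] 0.010581460897104367 [[-0.092, -0.974, 0.206, 0.307], [-0.996, 0.089, -0.025, -0.051], [0.006, -0.208, -0.978, 1.318], [0.0, 0.0, 0.0, 1.0]]
{'time_s': 0.1, 'joint_positions': array([ 5.72111489e+01,  3.02722549e+01,  8.21488971e+01,  3.62786137e-04,
        6.76893068e+01, -1.02258701e+01]), 'qvel': array([-0.04284315, -0.22704332, -0.12240304, -0.09373353,  0.07006582,
       -0.02551763]), 'tau': array([-3.72022123e-05, -4.40989172e+01, -1.77149498e+01,  6.35417411e-02,
        5.33961284e-02, -5.00594945e-05]), 'position': array([0.23941622, 0.57663252, 0.22968514]), 'tcp_rot': array([[-9.23457212e-01,  3.83699983e-01, -1.04895118e-03],
       [ 3.83701259e-01,  9.23455861e-01, -1.61753255e-03],
       [ 3.48012907e-04, -1.89620599e-03, -9.99998142e-01]]), 'force': array([0.49115872, 0.09926596, 0.05401828]), 'moment': array([-0.08255472,  0.00920619,  0.05529276]), 'grasp_force': 0.0, 'opening': 0.9978079150004073}
```

View pics/both0.png

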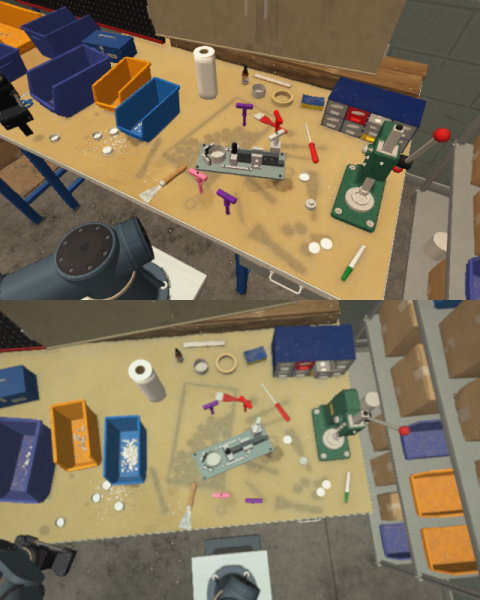

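Scene (upper half) and top view (lower half, scale 0.75): the jig is at about (320,215) in the scene and (310,205) in the top picture. T-shaped look-alikes in pink, purple and red lie around it. A metal one stands in the parking block at about scene (370,185). I'll enlarge both to confirm.

```bash
python3 - <<'E'
from h import *
a=load('s0')['color'];b=load('t0')['color']
ca=cv2.resize(a[165:255,250:400],None,fx=5.3,fy=5.3,interpolation=cv2.INTER_CUBIC)
cb=cv2.resize(b[150:240,250:370],None,fx=6.6,fy=6.6,interpolation=cv2.INTER_CUBIC)
cv2.imwrite('pics/cs.png',ca[:,:,::-1]);cv2.imwrite('pics/ct.png',cb[:,:,::-1]);print(ca.shape,cb.shape)
E
```

```text
(477, 795, 3) (594, 792, 3)
```

View pics/cs.png

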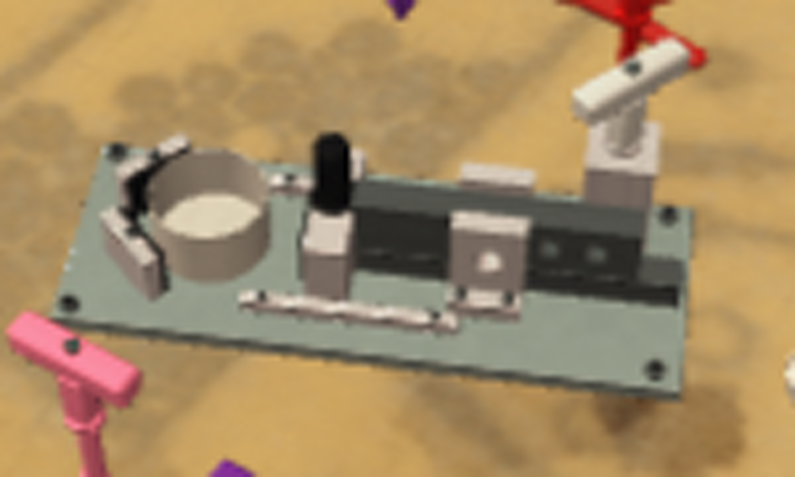

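View pics/ct.png

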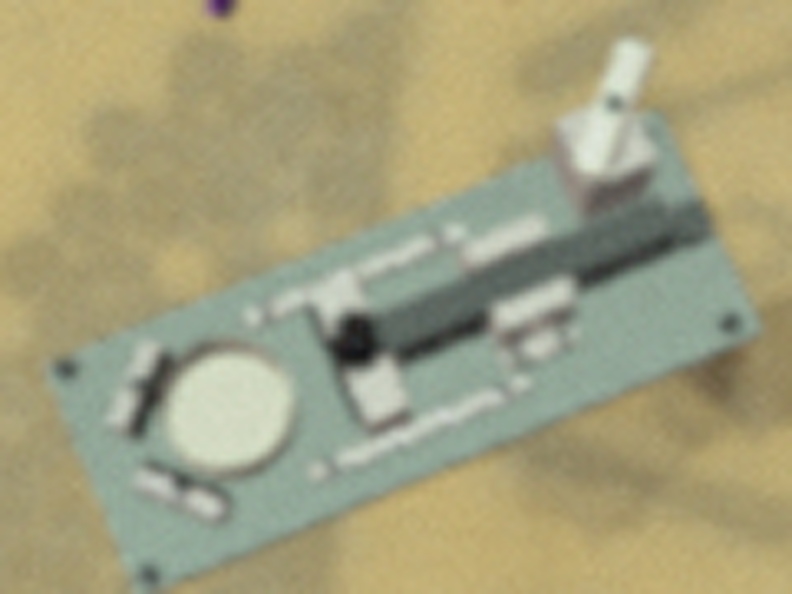

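The crops show the following:
- **Pin meant:** the pale metal T, standing in the parking block. Its bar-top dot is at scene crop (633,68) and top crop (614,103).
- **Not the pin:** the red T just behind it, the pink T at scene crop (75,350), and the purple ones, all of which are coloured plastic.
- **Jaw post:** black, at scene crop (332,170).
- **Tin:** left of the post, close to the nest.

```bash
cat > jig.py <<'E'
from h import *
E
python3 - <<'E'
from h import *
a=load('s0');b=load('t0')
S=lambda u,v:(250+(u+.5)/5.3-.5,165+(v+.5)/5.3-.5)
T=lambda u,v:(250+(u+.5)/6.6-.5,150+(v+.5)/6.6-.5)
# plate by colour
for c,(x0,y0,x1,y1) in((a,(250,165,400,255)),(b,(250,150,370,240))):
    h=cv2.cvtColor(c['color'],cv2.COLOR_RGB2HSV); m=((h[...,0]>60)&(h[...,0]<105)&(h[...,1]>25)).astype(np.uint8)
    w=np.zeros_like(m);w[y0:y1,x0:x1]=m[y0:y1,x0:x1]; w=cv2.morphologyEx(w,cv2.MORPH_OPEN,np.ones((2,2)))
    n,l,s,_=cv2.connectedComponentsWithStats(w); k=1+np.argmax(s[1:,4])
    p=np.argwhere(l>0)[:,::-1]; p=np.array([q for q in p if s[l[q[1],q[0]],4]>60])
    W=np.array([onz(c,q,.012)[:2] for q in p],np.float32)
    r=cv2.minAreaRect(W); print('plate',r,cv2.boxPoints(r).round(4).tolist())
# screws
for n,s,t in(('nb',(117,152),(65,370)),('nf',(70,303),(150,575)),('pf',(655,370),(731,322))):
    print(n,onz(a,S(*s),.012).round(4),onz(b,T(*t),.012).round(4),tri(a,S(*s),b,T(*t)))
print('dot',tri(a,S(633,68),b,T(614,103)),onz(a,S(633,68),.139),onz(b,T(614,103),.139))
print('barends T z139',onz(b,T(632,42),.139),onz(b,T(592,168),.139))
print('barends S z139',onz(a,S(688,45),.139),onz(a,S(578,98),.139))
print('post top',onz(a,S(331,138),.105),onz(b,T(353,332),.105))
E
```

```text
Traceback (most recent call last):
ValueError: attempt to get argmax of an empty sequence
```

```bash
rm jig.py; python3 - <<'E'
from h import *
a=load('s0');b=load('t0')
S=lambda u,v:(250+(u+.5)/5.3-.5,165+(v+.5)/5.3-.5)
T=lambda u,v:(250+(u+.5)/6.6-.5,150+(v+.5)/6.6-.5)
for c,(x0,y0,x1,y1) in((a,(250,180,390,250)),(b,(250,160,370,240))):
    I=c['color'].astype(int); m=((I[...,1]>I[...,0]+6)&(I[...,2]>I[...,0]-12)&(I[...,1]>90)).astype(np.uint8)
    w=np.zeros_like(m);w[y0:y1,x0:x1]=m[y0:y1,x0:x1]
    n,l,s,_=cv2.connectedComponentsWithStats(w)
    p=np.array([q[::-1] for q in np.argwhere(l>0) if s[l[tuple(q)],4]>40])
    W=np.array([onz(c,q,.012)[:2] for q in p],np.float32)
    r=cv2.minAreaRect(W); print('plate',len(p),r,cv2.boxPoints(r).round(4).tolist())
for n,s,t in(('nb',(117,152),(65,370)),('nf',(70,303),(150,575)),('pf',(655,370),(731,322))):
    print(n,onz(a,S(*s),.012).round(4),onz(b,T(*t),.012).round(4))
print('dot',tri(a,S(633,68),b,T(614,103)),onz(a,S(633,68),.139),onz(b,T(614,103),.139))
print('barends T z139',onz(b,T(632,42),.139),onz(b,T(592,168),.139))
print('barends S z139',onz(a,S(688,45),.139),onz(a,S(578,98),.139))
print('post top',onz(a,S(331,138),.105),onz(b,T(353,332),.105))
E
```

```text
plate 733 ((0.5701508522033691, -0.05962091684341431), (0.10077080130577087, 0.338081955909729), 18.27010726928711) [[0.4693000018596649, 0.08510000258684158], [0.5752999782562256, -0.23589999973773956], [0.6710000038146973, -0.20430000126361847], [0.5649999976158142, 0.11670000106096268]]
plate 2690 ((0.581930935382843, -0.056049272418022156), (0.12790431082248688, 0.3414442837238312), 18.031225204467773) [[0.4683000147342682, 0.08649999648332596], [0.5740000009536743, -0.23819999396800995], [0.6955999732017517, -0.19859999418258667], [0.589900016784668, 0.12610000371932983]]
nb [0.5871 0.118  0.012 ] [0.5866 0.1165 0.012 ]
nf [0.4795 0.0826 0.012 ] [0.4784 0.0806 0.012 ]
pf [ 0.5805 -0.2213  0.012 ] [ 0.5808 -0.2235  0.012 ]
dot (array([ 0.6632571 , -0.16342079,  0.13984146]), np.float64(0.0008095413528630466)) [ 0.66377044 -0.16286337  0.139     ] [ 0.66374139 -0.16384905  0.139     ]
barends T z139 [ 0.6928051  -0.17542308  0.139     ] [ 0.63320901 -0.15033121  0.139     ]
barends S z139 [ 0.69227168 -0.18225356  0.139     ] [ 0.63120736 -0.14579155  0.139     ]
post top [ 0.57748472 -0.03011345  0.105     ] [ 0.57269022 -0.0322047   0.105     ]
```

Jig found: centre about (0.583, -0.054) and yaw about 18°. The pin's bar top is at (0.663, -0.163, 0.14) and the post at (0.575, -0.031). Jaw first, so I'm moving over the post.

Call:
step_arm(
  targets=[
    [1,0.4,-1,0,-0.4],
    [1,0.4,-1,0,-0.4],
    [1,0.4,-1,0,-0.4],
    [1,0.4,-1,0,-0.4],
    [1,0.4,-1,0,-0.4],
    [1,0.4,-1,0,-0.4],
    [1,0.4,-1,0,-0.4],
    [1,0.4,-1,0,-0.4],
    [1,0.4,-1,0,-0.4],
  ],
)

```text
time_s: 1.0
position: [0.3397, 0.3266, 0.2303]
tcp_rot: [[0.084, 0.996, -0.001], [0.996, -0.084, -0.0], [-0.0, -0.001, -1.0]]
force: [0.3, -0.2, 0.2]
opening: 1.002
grasp_force: 0.0
```

Call:
step_arm(
  targets=[
    [1,0.54,-1,0,-0.3744],
    [1,0.54,-1,0,-0.3744],
    [1,0.54,-1,0,-0.3744],
    [1,0.54,-1,0,-0.3744],
    [1,0.54,-1,0,-0.3744],
    [1,0.54,-1,0,-0.3744],
    [1,0.54,-1,0,-0.3744],
    [1,0.54,-1,0,-0.3744],
  ],
)

```text
time_s: 1.8
position: [0.4752, 0.0757, 0.2301]
tcp_rot: [[0.953, 0.301, -0.001], [0.301, -0.953, 0.0], [-0.001, -0.0, -1.0]]
force: [0.4, -0.4, 0.3]
opening: 1.0
grasp_force: 0.0
```

Call:
step_arm(
  targets=[
    [0.2,0.4,-0.43,0,0],
    [0.2,0.4,-0.43,0,0],
    [0.2,0.4,-0.43,0,0],
    [0.2,0.4,-0.43,0,0],
    [0.2,0.4,-0.43,0,0],
    [0.2,0.4,-0.43,0,0],
  ],
)

```text
time_s: 2.4
position: [0.5733, -0.0295, 0.2299]
tcp_rot: [[0.951, 0.31, -0.003], [0.31, -0.951, 0.001], [-0.002, -0.002, -1.0]]
force: [0.3, -0.8, 0.5]
opening: 0.618
grasp_force: 0.0
```

```bash
python3 - <<'E'
from h import *
w=cap('wrist','w1');s=read_state()
print(s['position'].round(4),s['tcp_rot'].round(3).tolist(),s['time_s'],s['force'].round(2),s['joint_positions'].round(0),s['opening'])
for p in((.583,-.054,.012),(.575,-.031,.105),(.575,-.031,.06)): print(proj(w,p))
E
```

```text
[ 0.5733 -0.0292  0.2301] [[0.951, 0.311, -0.002], [0.311, -0.951, 0.001], [-0.002, -0.001, -1.0]] 2.45 [-0.5   0.01  0.06] [-14.  26.  89.   0.  64.  58.] 0.6115339443440124
[341.33523203 170.15613202]
[319.37749732 189.88641278]
[319.15189382 179.21871525]
```

View pics/w1.png

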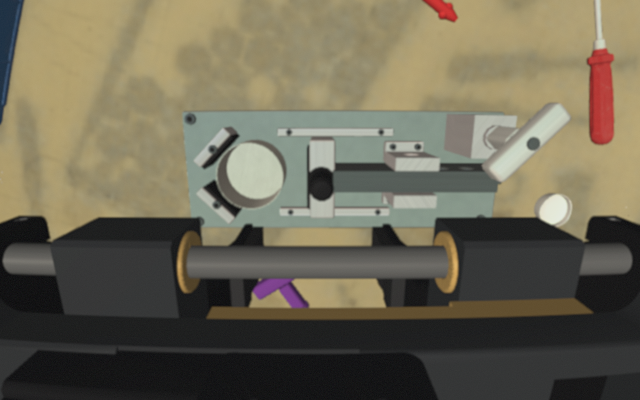

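The wrist view shows the jig square to the tool. The post is at (320,181), the tin at (251,174), and the pin's bar runs from about (490,170) to (563,110) with its dot at (533,143).

```bash
python3 - <<'E'
from h import *
w=load('w1')
f=lambda u,v,z:onz(w,(u,v),z)[:2].round(4)
print('plate tl',f(184,111,.012),'tr',f(517,116,.012), 'screws',f(190,118,.012),f(200,221,.012),f(483,219,.012))
print('post',f(320,180,.105),'dot',f(533,143,.139))
I=w['color'].astype(int)[95:190,470:580]; m=(I.min(2)>150).astype(np.uint8)
c=max(cv2.findContours(m,0,1)[0],key=cv2.contourArea)+[470,95]
m[:]=0
r=cv2.minAreaRect(c);bx=cv2.boxPoints(r);print(r,bx.tolist());print([f(*p,.139) for p in bx])
h=[f(*p,.05) for p in((390,144),(412,146),(391,151),(439,153))];print(h)
E
```

```text
plate tl [0.5917 0.1249] tr [ 0.6984 -0.2148] screws [0.5865 0.117 ] [0.4779 0.0798] [ 0.5804 -0.2271]
post [ 0.5831 -0.0289] dot [ 0.6637 -0.1645]
((529.4451904296875, 141.97943115234375), (21.093984603881836, 96.67639923095703), 47.121097564697266) [[486.8465270996094, 167.1424560546875], [557.6904296875, 101.35887908935547], [572.0438232421875, 116.81640625], [501.199951171875, 182.5999755859375]]
[array([ 0.6365, -0.1389]), array([ 0.6967, -0.1693]), array([ 0.6906, -0.1847]), array([ 0.6294, -0.1542])]
[array([ 0.6272, -0.0857]), array([ 0.6321, -0.1067]), array([ 0.6212, -0.0891]), array([ 0.6342, -0.1345])]
```

Call:
step_arm(
  targets=[
    [0.2,0.012,-0.006,-0.2,0],
    [0.2,0.012,-0.006,-0.4,0],
    [0.2,0.012,-0.006,-0.5,0],
    [0.2,0.012,-0.006,-0.58,0],
    [0.2,0.012,-0.006,-0.58,0],
    [-1,0.012,-0.006,-0.58,0],
    [-1,0.012,-0.006,-0.58,0],
    [-1,0.012,-0.006,-0.58,0],
    [-1,0.012,-0.006,-0.58,0],
    [-1,0.012,-0.006,-0.58,0],
    [-1,0.012,-0.006,-0.58,0],
    [-1,0.012,-0.006,-0.58,0],
  ],
)

```text
time_s: 3.65
position: [0.5781, -0.0317, 0.0864]
tcp_rot: [[0.951, 0.309, 0.001], [0.309, -0.951, 0.0], [0.001, 0.0, -1.0]]
force: [-1.2, 1.6, 7.2]
opening: 0.232
grasp_force: 30.0
```

Call:
step_arm(
  targets=[
    [-1,-0.006,0.019,0,0],
    [-1,-0.012,0.038,0,0],
    [-1,-0.019,0.057,0,0],
    [-1,-0.025,0.076,0,0],
    [-1,-0.025,0.076,0,0],
  ],
)

```text
time_s: 4.15
position: [0.5721, -0.0133, 0.0864]
tcp_rot: [[0.951, 0.31, 0.002], [0.31, -0.951, -0.001], [0.001, 0.002, -1.0]]
force: [-0.6, -1.6, 6.2]
opening: 0.227
grasp_force: 30.0
```

Call:
step_arm(
  targets=[
    [-1,-0.004,0.012,0,0],
    [-1,-0.008,0.024,0,0],
    [-1,-0.012,0.036,0,0],
    [-1,-0.012,0.036,0,0],
  ],
)

```text
time_s: 4.55
position: [0.5693, -0.0047, 0.0863]
tcp_rot: [[0.951, 0.31, 0.002], [0.31, -0.951, -0.002], [0.001, 0.002, -1.0]]
force: [0.0, -3.5, 6.3]
opening: 0.23
grasp_force: 30.0
```

```bash
python3 - <<'E'
from h import *
w=cap('wrist','w2');a=cap('scene','s2')
cv2.imwrite('pics/s2c.png',np.vstack([cv2.resize(a['color'][165:255,250:400],(600,360),interpolation=2),cv2.resize(w['color'][90:240,170:530],(600,240),interpolation=2)])[:,:,::-1])
E
```

```text
(no output)
```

View pics/s2c.png

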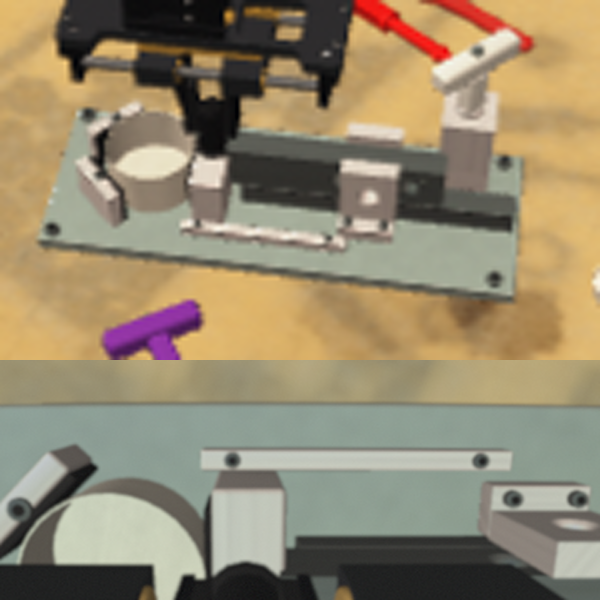

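The upper half shows the jaw just short of the tin, with the jaw block at (210,190) and the tin at (150,160). The lower half shows the same from the wrist. The coloured look-alikes have shifted since the first picture, but the jig hasn't. I'll keep pushing until the force rises.

Call:
step_arm(
  targets=[
    [-1,-0.003,0.008,0,0],
    [-1,-0.005,0.015,0,0],
    [-1,-0.005,0.015,0,0],
  ],
)

```text
time_s: 4.95
position: [0.5684, -0.0018, 0.0863]
tcp_rot: [[0.95, 0.311, 0.003], [0.311, -0.95, -0.003], [0.001, 0.004, -1.0]]
force: [-0.8, -5.7, 4.4]
opening: 0.226
grasp_force: 30.0
```

Call:
step_arm(
  targets=[
    [-1,-0.0025,0.0076,0,0],
    [-1,-0.005,0.015,0,0],
    [-1,-0.005,0.015,0,0],
  ],
)

```text
time_s: 5.25
position: [0.5681, -0.0008, 0.0864]
tcp_rot: [[0.95, 0.312, 0.004], [0.312, -0.95, -0.008], [0.002, 0.009, -1.0]]
force: [-0.8, -15.0, 2.8]
opening: 0.231
grasp_force: 30.1
```

Call:
step_arm(
  targets=[
    [-1,-0.0025,0.0076,0,0],
    [-1,-0.004,0.012,0,0],
    [-1,-0.004,0.012,0,0],
  ],
)

```text
time_s: 5.55
position: [0.5681, -0.0007, 0.0863]
tcp_rot: [[0.95, 0.313, 0.006], [0.314, -0.95, -0.012], [0.002, 0.013, -1.0]]
force: [0.9, -22.5, 1.4]
opening: 0.228
grasp_force: 30.1
```

The tin is seated: 22 N and no further motion. I'll relax, release and go over the pin.

Call:
step_arm(
  targets=[
    [-1,0.003,-0.01,0,0],
    [-1,0.005,-0.017,0,0],
    [0.2,0.005,-0.017,0,0],
    [0.2,0.005,-0.017,0,0],
    [0.2,0.005,-0.017,0,0],
    [0.2,0.005,-0.017,0,0],
    [0.2,0.005,-0.017,0,0],
    [0.2,0.005,-0.017,0.2,0],
    [0.2,0.005,-0.017,0.4,0],
    [1,0.005,-0.017,0.58,0],
    [1,0.2,-0.3,0.58,0.252],
    [1,0.382,-0.65,0.58,0.252],
    [1,0.382,-0.65,0.58,0.252],
    [1,0.382,-0.65,0.58,0.252],
    [1,0.382,-0.65,0.58,0.252],
    [1,0.382,-0.65,0.58,0.252],
    [1,0.382,-0.65,0.58,0.252],
  ],
)

```text
time_s: 7.25
position: [0.6602, -0.1558, 0.2299]
tcp_rot: [[0.448, 0.894, -0.001], [0.894, -0.448, 0.001], [0.0, -0.001, -1.0]]
force: [0.3, 0.8, -0.3]
opening: 0.997
grasp_force: 0.0
```

```bash
python3 - <<'E'
from h import *
w=cap('wrist','w3');a=cap('scene','s3');s=read_state()
print(s['position'].round(4),s['tcp_rot'].round(3).tolist(),s['opening'])
cv2.imwrite('pics/v3.png',np.hstack([cv2.resize(w['color'],None,fx=.6,fy=.6,interpolation=3),cv2.resize(a['color'][120:360,200:520],None,fx=1.0,fy=1.0)])[:,:,::-1])
m=(w['color'].min(2)>150).astype(np.uint8)
n,l,st,ce=cv2.connectedComponentsWithStats(m)
for k in range(1,n):
    if st[k,4]>250:
        r=cv2.minAreaRect(np.argwhere(l==k)[:,::-1].astype(np.float32)); print(np.round(r[0]),np.round(r[1]),r[2],[onz(w,p,.139)[:2].round(4).tolist() for p in cv2.boxPoints(r)])
E
```

```text
[ 0.6603 -0.1554  0.2302] [[0.448, 0.894, -0.001], [0.894, -0.448, 0.0], [0.0, -0.001, -1.0]] 0.9985015631435522
[128.  42.] [45. 42.] 82.14668273925781 [[0.5872, 0.0213], [0.6146, 0.0102], [0.6033, -0.0167], [0.5752, -0.0058]]
[165.  60.] [24. 30.] 41.633541107177734 [[0.5997, -0.0156], [0.6193, -0.0098], [0.6251, -0.0247], [0.6054, -0.0307]]
[227.  84.] [91.  6.] 44.51030349731445 [[0.6315, -0.026], [0.6354, -0.025], [0.6543, -0.082], [0.6504, -0.0832]]
[132. 100.] [23. 24.] 40.60129928588867 [[0.5664, -0.027], [0.583, -0.022], [0.5887, -0.0362], [0.572, -0.0414]]
[174. 146.] [81.  6.] 43.40885925292969 [[0.5771, -0.0473], [0.5812, -0.0462], [0.5985, -0.0995], [0.5944, -0.1008]]
[503. 169.] [  7. 107.] 38.84083557128906 [[0.7582, -0.211], [0.8247, -0.1752], [0.8274, -0.1798], [0.7607, -0.216]]
[253. 159.] [43. 11.] 43.72697067260742 [[0.6248, -0.0944], [0.6327, -0.0919], [0.6422, -0.1202], [0.6342, -0.123]]
[324. 178.] [28. 54.] 90.0 [[0.6601, -0.1245], [0.6946, -0.1418], [0.6858, -0.1603], [0.6506, -0.1428]]
[226. 187.] [43. 14.] 40.601295471191406 [[0.5957, -0.1038], [0.6056, -0.1001], [0.6166, -0.1288], [0.6066, -0.1328]]
[324. 207.] [18. 89.] 90.0 [[0.6374, -0.1412], [0.6957, -0.1703], [0.6899, -0.1829], [0.6309, -0.1533]]
[340. 296.] [23. 30.] 90.0 [[0.6361, -0.2182], [0.6571, -0.2288], [0.6485, -0.2473], [0.6271, -0.2365]]
```

View pics/v3.png

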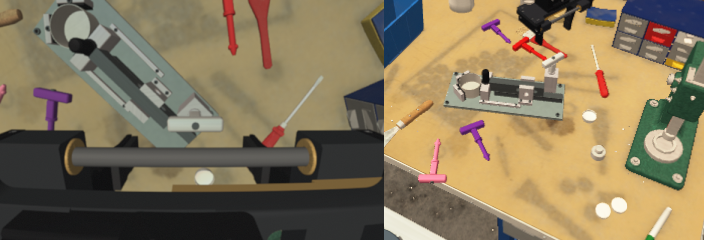

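The left image (wrist) shows the pin's bar at (195,124), level with the tool. The right image shows the jaw shut on the tin, the pale pin upright in the block at (552,75), and the coloured look-alikes lying on the bench. I'm descending to grip the bar by its ends.

Call:
step_arm(
  targets=[
    [1,0.013,-0.029,-0.1,0],
    [1,0.013,-0.029,-0.25,0],
    [1,0.013,-0.029,-0.35,0],
    [1,0.013,-0.029,-0.4,0],
    [1,0.013,-0.029,-0.444,0],
    [1,0.013,-0.029,-0.444,0],
  ],
)

```text
time_s: 7.95
position: [0.6634, -0.1627, 0.1186]
tcp_rot: [[0.448, 0.894, -0.002], [0.894, -0.448, 0.001], [-0.0, -0.002, -1.0]]
force: [-0.4, -0.1, 0.9]
opening: 0.999
grasp_force: 0.0
```

Call:
step_arm(
  targets=[
    [-1,0,0,0,0],
    [-1,0,0,0,0],
    [-1,0,0,0,0],
    [-1,0,0,0,0],
    [-1,0,0,0,0],
    [-1,0,0,0,0],
  ],
)

```text
time_s: 8.55
position: [0.6642, -0.1632, 0.1209]
tcp_rot: [[0.448, 0.894, 0.001], [0.894, -0.448, -0.001], [0.0, 0.001, -1.0]]
force: [-1.3, 0.6, 5.0]
opening: 0.8
grasp_force: 30.0
```

Call:
step_arm(
  targets=[
    [-1,0,0,0.02,0],
    [-1,0,0,0.04,0],
    [-1,0,0,0.06,0],
    [-1,0,0,0.08,0],
    [-1,0,0,0.1,0],
    [-1,0,0,0.12,0],
  ],
)

```text
time_s: 9.15
position: [0.6641, -0.1633, 0.1501]
tcp_rot: [[0.448, 0.894, 0.001], [0.894, -0.448, -0.0], [0.0, 0.001, -1.0]]
force: [3.4, -1.3, -6.6]
opening: 0.802
grasp_force: 29.9
```

Call:
step_arm(
  targets=[
    [-1,0,0,0.04,0],
    [-1,0,0,0.08,0],
    [-1,0,0,0.12,0],
    [-1,0,0,0.16,0],
    [-1,0,0,0.2,0],
    [-1,0,0,0.26,0],
    [-1,0,0,0.32,0],
    [-1,0,0,0.36,0],
  ],
)

```text
time_s: 9.95
position: [0.6642, -0.1632, 0.2418]
tcp_rot: [[0.448, 0.894, 0.002], [0.894, -0.448, -0.001], [0.0, 0.002, -1.0]]
force: [0.5, -0.5, -1.3]
opening: 0.801
grasp_force: 30.0
```

```bash
python3 - <<'E'
from h import *
a=cap('scene','s4');b=cap('top','t4');w=cap('wrist','w4');s=read_state()
print(s['position'].round(4),s['force'].round(1),s['opening'])
cv2.imwrite('pics/v4.png',np.hstack([cv2.resize(a['color'][130:250,250:430],None,fx=2.6,fy=2.6,interpolation=2),cv2.resize(b['color'][140:240,250:370],(320,312),interpolation=2)])[:,:,::-1])
E
```

```text
[ 0.6642 -0.1633  0.2408] [ 0.  -0.8 -2.4] 0.7990303373525955
```

View pics/v4.png

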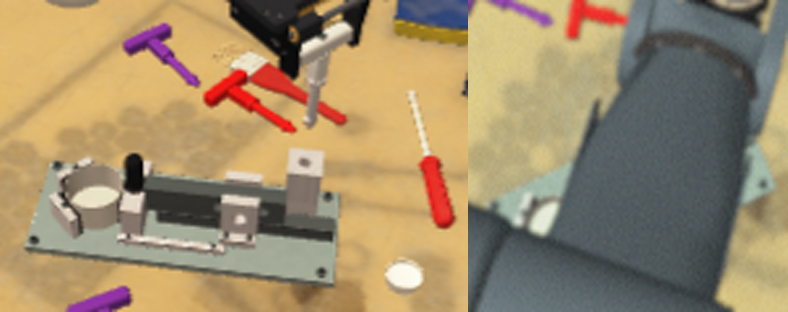

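The pin is out of its bore, hanging straight with its tip at (310,122), and the block's mouth is free. Next I'll turn to the jig's yaw and go behind the parking block. Hooking the tip on the block's rear edge will swing the pin level in the fingers, about the bar. Before that I'll check how far the tip hangs.

```bash
python3 - <<'E'
from h import *
a=load('s4');
for z in(.13,.1355,.14): print(z,(proj(a,(.6642,-.1633,z))-[250,130])*2.6)
print((proj(a,(.6642,-.1633,.26))-[250,130])*2.6,'block',(proj(a,(.6642,-.1633,.081))-[250,130])*2.6)
E
```

```text
0.13 [309.25818089 129.11814325]
0.1355 [309.71711379 125.49525069]
0.14 [310.09527777 122.51048412]
[321.15943196  35.39114015] block [305.32163129 160.22256444]
```

Call:
step_arm(
  targets=[
    [-1,0.122,0.04,0,-0.252],
    [-1,0.122,0.04,0,-0.252],
    [-1,0.122,0.04,0,-0.252],
    [-1,0.122,0.04,0,-0.252],
    [-1,0.122,0.04,0,-0.252],
    [-1,0.122,0.04,0,-0.252],
    [-1,0.122,0.04,0,-0.252],
  ],
)

```text
time_s: 10.8
position: [0.6936, -0.1528, 0.2383]
tcp_rot: [[0.951, 0.31, -0.002], [0.31, -0.951, 0.001], [-0.002, -0.002, -1.0]]
force: [-0.8, 0.3, -2.3]
opening: 0.801
grasp_force: 30.0
```

The projection agrees with the picture: the bar axis is about 10 mm above the TCP. Now I'm lowering behind the block.

Call:
step_arm(
  targets=[
    [-1,0,0,-0.12,0],
    [-1,0,0,-0.22,0],
    [-1,0,0,-0.296,0],
    [-1,0,0,-0.296,0],
  ],
)

```text
time_s: 11.2
position: [0.6914, -0.1521, 0.1611]
tcp_rot: [[0.95, 0.311, -0.009], [0.311, -0.951, 0.003], [-0.007, -0.006, -1.0]]
force: [-0.6, 0.1, -2.3]
opening: 0.801
grasp_force: 30.0
```

Call:
step_arm(
  targets=[
    [-1,-0.027,-0.009,0,0],
    [-1,-0.075,-0.024,-0.002,0],
    [-1,-0.121,-0.039,-0.007,0],
    [-1,-0.166,-0.053,-0.02,0],
    [-1,-0.21,-0.068,-0.039,0],
    [-1,-0.25,-0.081,-0.064,0],
    [-1,-0.289,-0.094,-0.094,0],
    [-1,-0.289,-0.094,-0.094,0],
  ],
)

```text
time_s: 12.0
position: [0.6208, -0.1773, 0.142]
tcp_rot: [[0.951, 0.309, -0.001], [0.309, -0.951, -0.0], [-0.001, -0.0, -1.0]]
force: [1.3, 1.1, -0.0]
opening: 0.797
grasp_force: 30.0
```

```bash
python3 - <<'E'
from h import *
a=cap('scene','s5')
cv2.imwrite('pics/v5.png',cv2.resize(a['color'][130:250,250:430],None,fx=4,fy=4,interpolation=2)[:,:,::-1])
E
```

```text
(no output)
```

View pics/v5.png

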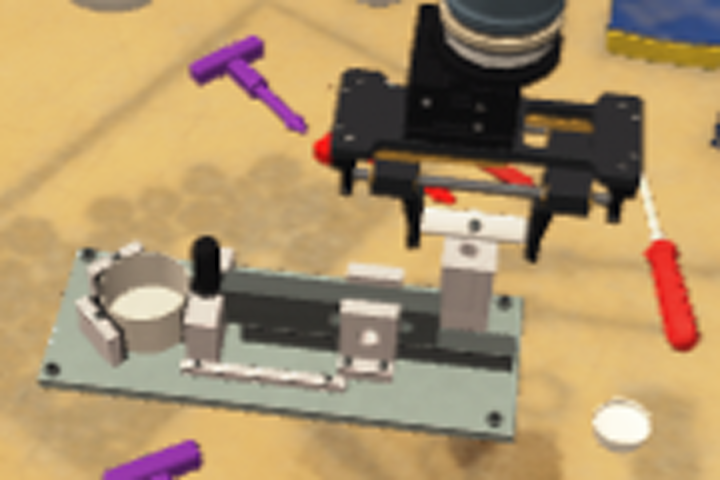

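The scene shows the bar face tilting towards the camera at (475,225), with the shank hooked behind the block, so the swing works. I'll finish it down to level.

Call:
step_arm(
  targets=[
    [-1,-0.032,-0.01,-0.036,0],
    [-1,-0.062,-0.02,-0.075,0],
    [-1,-0.085,-0.027,-0.118,0],
    [-1,-0.104,-0.034,-0.164,0],
    [-1,-0.115,-0.037,-0.212,0],
    [-1,-0.122,-0.04,-0.24,0],
    [-1,-0.122,-0.04,-0.262,0],
    [-1,-0.122,-0.04,-0.262,0],
    [-1,-0.122,-0.04,-0.262,0],
  ],
)

```text
time_s: 12.95
position: [0.5907, -0.1862, 0.076]
tcp_rot: [[0.951, 0.31, -0.002], [0.31, -0.951, 0.001], [-0.002, -0.002, -1.0]]
force: [0.5, -0.1, -1.9]
opening: 0.804
grasp_force: 30.0
```

```bash
python3 - <<'E'
from h import *
a=cap('scene','s6');w=cap('wrist','w6')
cv2.imwrite('pics/v6.png',np.hstack([cv2.resize(a['color'][150:240,290:400],None,fx=3.5,fy=3.5,interpolation=2),cv2.resize(w['color'][60:310,100:540],(400,315),interpolation=3)])[:,:,::-1])
E
```

```text
(no output)
```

View pics/v6.png

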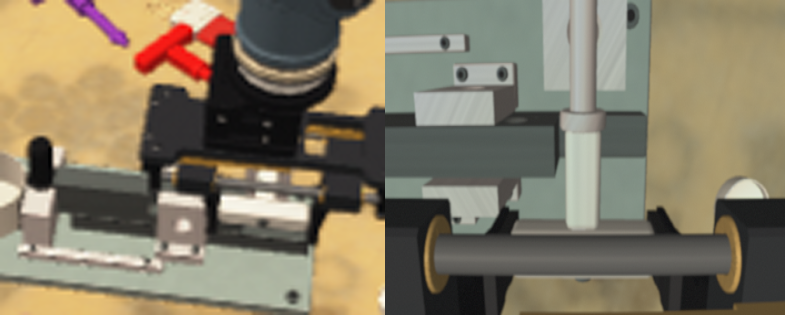

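Left, the scene: the bar is at (262,208) and level. Right, the wrist view: the pin lies across the block, shank at (583,60) and shoulder at (583,120), pointing along jig +x. Both cheeks are visible at (465,105) and (470,195). I'll measure the cheek centre relative to the pin along jig y in this same picture.

```bash
cat > prof.py <<'E'
from h import *
C=np.array([.583,-.054,0]);ex=np.array([.951,.309,0]);ey=np.array([-.309,.951,0]);ez=np.array([0,0,1.])
J=lambda x,y,z:C+x*ex+y*ey+z*ez
def prof(c,x,ys,z):
    p=np.array([proj(c,J(x,y,z)) for y in ys],np.float32)
    g=cv2.GaussianBlur(cv2.cvtColor(c['color'],cv2.COLOR_RGB2GRAY),(0,0),.7)
    return cv2.remap(g,p[:,0].reshape(1,-1),p[:,1].reshape(1,-1),cv2.INTER_LINEAR)[0].astype(float)
def edges(c,x,ys,z,n=4):
    d=np.gradient(prof(c,x,ys,z),ys)/1000
    pk=[i for i in range(1,len(d)-1) if abs(d[i])>=abs(d[i-1]) and abs(d[i])>abs(d[i+1])]
    pk=sorted(sorted(pk,key=lambda i:-abs(d[i]))[:n])
    return [(round(ys[i]*1000,1),round(d[i],1)) for i in pk]
E
python3 - <<'E'
from prof import *
s=read_state();r=s['position']-C;print('tcp jig',(r@ex*1000).round(1),(r@ey*1000).round(1))
ys=np.arange(-.11,-.02,.0005)
for t in('w6','w3','w1'):
    c=load(t);print(t,'cam',(np.array(c['pose'])[:3,3]).round(3))
    for x in(-.0205,-.0175,-.0145,.0145,.0175,.0205): print(x,edges(c,x,ys,.075))
c=load('w6');yp=np.arange(-.17,-.085,.0005)
for x in(.015,.03,.045,.06): print('pin',x,edges(c,x,yp,.086))
E
```

```text
tcp jig -33.2 -128.1
w6 cam [ 0.654 -0.166  0.23 ]
-0.0205 [(np.float64(-95.0), np.float64(-6.0)), (np.float64(-90.0), np.float64(-54.0)), (np.float64(-84.5), np.float64(65.0)), (np.float64(-58.5), np.float64(-85.0))]
-0.0175 [(np.float64(-90.5), np.float64(-22.0)), (np.float64(-89.0), np.float64(-24.0)), (np.float64(-84.5), np.float64(61.0)), (np.float64(-58.0), np.float64(-69.0))]
-0.0145 [(np.float64(-96.5), np.float64(-39.0)), (np.float64(-94.5), np.float64(54.0)), (np.float64(-92.0), np.float64(-64.0)), (np.float64(-84.0), np.float64(63.0))]
0.0145 [(np.float64(-91.5), np.float64(9.0)), (np.float64(-84.0), np.float64(64.0)), (np.float64(-64.0), np.float64(-5.0)), (np.float64(-44.0), np.float64(-81.0))]
0.0175 [(np.float64(-96.5), np.float64(-36.0)), (np.float64(-84.0), np.float64(62.0)), (np.float64(-76.5), np.float64(-4.0)), (np.float64(-44.0), np.float64(-26.0))]
0.0205 [(np.float64(-96.5), np.float64(-47.0)), (np.float64(-84.0), np.float64(62.0)), (np.float64(-74.5), np.float64(6.0)), (np.float64(-44.0), np.float64(-25.0))]
w3 cam [ 0.69  -0.098  0.384]
-0.0205 [(np.float64(-
[... 1982 characters left out ...]
float64(5.0))]
pin 0.015 [(np.float64(-158.5), np.float64(-39.0)), (np.float64(-136.5), np.float64(16.0)), (np.float64(-118.0), np.float64(-63.0)), (np.float64(-87.5), np.float64(68.0))]
pin 0.03 [(np.float64(-134.5), np.float64(-58.0)), (np.float64(-97.0), np.float64(60.0)), (np.float64(-94.5), np.float64(-71.0)), (np.float64(-89.5), np.float64(62.0))]
pin 0.045 [(np.float64(-152.5), np.float64(-33.0)), (np.float64(-147.5), np.float64(65.0)), (np.float64(-135.0), np.float64(-49.0)), (np.float64(-121.5), np.float64(33.0))]
pin 0.06 [(np.float64(-147.5), np.float64(24.0)), (np.float64(-134.5), np.float64(-53.0)), (np.float64(-132.5), np.float64(24.0)), (np.float64(-110.5), np.float64(-28.0))]
```

The cheek centre is at jig y -64.2 and the pin at -128.1, with yaw agreeing, so the pin goes 63.9 mm along +y. I'll lift, back out to the front and lower to hole height.

Call:
step_arm(
  targets=[
    [-1,0,0,0.06,0],
    [-1,-0.12,-0.04,0.06,0],
    [-1,-0.24,-0.079,0.06,0],
    [-1,-0.36,-0.118,0.06,0],
    [-1,-0.483,-0.157,0.06,0],
    [-1,-0.522,-0.036,0.06,0],
    [-1,-0.562,0.086,0.06,0],
    [-1,-0.562,0.086,-0.02,0],
    [-1,-0.562,0.086,-0.1,0],
    [-1,-0.562,0.086,-0.144,0],
    [-1,-0.562,0.086,-0.144,0],
    [-1,-0.562,0.086,-0.144,0],
  ],
)

```text
time_s: 14.25
position: [0.4515, -0.1654, 0.041]
tcp_rot: [[0.951, 0.31, 0.001], [0.31, -0.951, -0.0], [0.0, 0.001, -1.0]]
force: [1.5, -0.5, -1.9]
opening: 0.799
grasp_force: 30.0
```

```bash
python3 - <<'E'
from prof import *
w=cap('wrist','w7');a=cap('scene','s7');s=read_state();r=s['position']-C
print('tcp jig',(r*1000).round(1)[2],(r@ex*1000).round(1),(r@ey*1000).round(1),s['force'].round(1))
for x in(-.1,-.075,-.06):
  print(x,edges(w,x,np.arange(-.09,-.04,.0005),.05))
for x in(-.0175,.0175): print('cheek',edges(w,x,np.arange(-.095,-.03,.0005),.075))
print('tip exp scene',proj(a,J(r@ex+.115,r@ey,.05)),'hole',proj(a,J(-.0235,-.0642,.05)))
cv2.imwrite('pics/v7.png',np.hstack([cv2.resize(a['color'][170:250,290:390],(400,320),interpolation=2),cv2.resize(w['color'][60:310,120:520],(400,320),interpolation=3)])[:,:,::-1])
E
```

```text
tcp jig 41.3 -159.4 -65.5 [-0.7  0.1 -2.1]
-0.1 [(np.float64(-72.0), np.float64(-15.0)), (np.float64(-69.5), np.float64(20.0)), (np.float64(-67.0), np.float64(12.0)), (np.float64(-60.0), np.float64(-29.0))]
-0.075 [(np.float64(-72.0), np.float64(-28.0)), (np.float64(-70.0), np.float64(23.0)), (np.float64(-63.5), np.float64(4.0)), (np.float64(-60.0), np.float64(-27.0))]
-0.06 [(np.float64(-73.0), np.float64(-29.0)), (np.float64(-70.0), np.float64(24.0)), (np.float64(-60.5), np.float64(-33.0)), (np.float64(-58.5), np.float64(15.0))]
cheek []
cheek []
tip exp scene [341.40262533 219.53844201] hole [341.79850336 213.77428379]
```

View pics/v7.png

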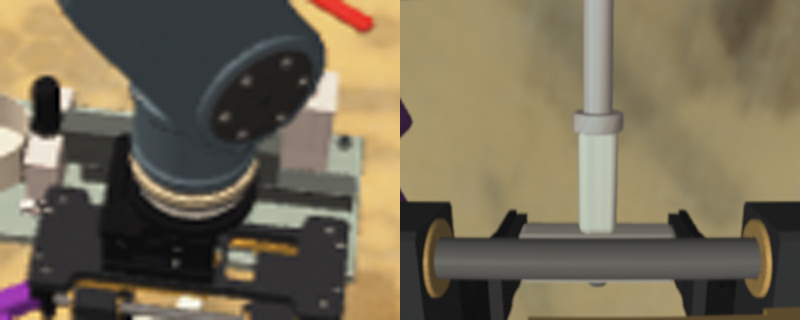

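The left view (scene) is mostly hidden by the arm. The right view (wrist) shows the pin straight ahead of the tool, with shank at (598,50), shoulder at (598,122) and bar gripped. I'll correct 1.2 mm in y and 1 mm in z, then enter the hole gently.

Call:
step_arm(
  targets=[
    [-1,-0.0015,0.0046,-0.004,0],
    [-1,0.018,0.011,-0.004,0],
    [-1,0.038,0.017,-0.004,0],
    [-1,0.056,0.023,-0.004,0],
    [-1,0.075,0.03,-0.004,0],
    [-1,0.094,0.036,-0.004,0],
    [-1,0.113,0.042,-0.004,0],
    [-1,0.113,0.042,-0.004,0],
  ],
)

```text
time_s: 15.15
position: [0.479, -0.1545, 0.0393]
tcp_rot: [[0.951, 0.31, -0.001], [0.31, -0.951, 0.0], [-0.001, -0.001, -1.0]]
force: [-2.3, -3.5, -2.3]
opening: 0.805
grasp_force: 30.0
```

```bash
python3 - <<'E'
from prof import *
s=read_state();r=s['position']-C;f=s['force']
print('tcp jig',(r*1000).round(1)[2],(r@ex*1000).round(1),(r@ey*1000).round(1),'F jig',f@ex,f@ey,f[2])
E
```

```text
tcp jig 39.3 -129.9 -63.4 F jig -3.217579610972427 -2.619541121043732 -2.2720517362058286
```

Call:
step_arm(
  targets=[
    [-1,0.013,0.001,0,0],
    [-1,0.026,0.005,0,0],
    [-1,0.038,0.009,0,0],
    [-1,0.05,0.013,0,0],
    [-1,0.062,0.017,0,0],
    [-1,0.074,0.021,0,0],
  ],
)

```text
time_s: 15.75
position: [0.4974, -0.1489, 0.0394]
tcp_rot: [[0.951, 0.31, -0.001], [0.31, -0.951, 0.001], [-0.001, -0.001, -1.0]]
force: [-3.0, -0.9, -3.3]
opening: 0.799
grasp_force: 30.0
```

```bash
cat > st.py <<'E'
from prof import *
s=read_state();r=s['position']-C;f=s['force']
print('t',s['time_s'],'tcp jig',(r@ex*1000).round(1),(r@ey*1000).round(1),(r*1000).round(1)[2],'F jig',(f@ex).round(1),(f@ey).round(1),f[2].round(1),'open',s['opening'].round(3),s['moment'].round(2))
E
python3 st.py
```

```text
Traceback (most recent call last):
  File "st.py", line 3, in <module>
    print('t',s['time_s'],'tcp jig',(r@ex*1000).round(1),(r@ey*1000).round(1),(r*1000).round(1)[2],'F jig',(f@ex).round(1),(f@ey).round(1),f[2].round(1),'open',s['opening'].round(3),s['moment'].round(2))
                                                                                                                                                                ^^^^^^^^^^^^^^^^^^
AttributeError: 'float' object has no attribute 'round'
```

Call:
step_arm(
  targets=[
    [-1,0.019,0.006,0,0],
    [-1,0.038,0.012,0,0],
    [-1,0.057,0.018,0,0],
    [-1,0.076,0.025,0,0],
    [-1,0.095,0.031,0,0],
    [-1,0.114,0.037,0,0],
    [-1,0.114,0.037,0,0],
  ],
)

```text
time_s: 16.45
position: [0.5287, -0.1396, 0.0398]
tcp_rot: [[0.951, 0.31, 0.004], [0.31, -0.951, -0.0], [0.004, 0.002, -1.0]]
force: [2.3, 6.5, -4.3]
opening: 0.803
grasp_force: 30.0
```

```bash
sed -i "s/s\['opening'\].round(3)/s['opening']/" st.py; python3 st.py
```

```text
t 16.45 tcp jig -78.1 -64.7 39.8 F jig 4.2 5.4 -4.3 open 0.8025879781884583 [ 0.89 -0.11  0.46]
```

Call:
step_arm(
  targets=[
    [-1,0.011,0.008,0,0],
    [-1,0.022,0.012,0,0],
    [-1,0.03,0.013,0,0],
    [-1,0.03,0.013,0,0],
  ],
)

```text
time_s: 16.85
position: [0.5315, -0.1379, 0.0397]
tcp_rot: [[0.951, 0.31, -0.005], [0.31, -0.951, -0.001], [-0.005, -0.001, -1.0]]
force: [-8.1, -3.7, 0.7]
opening: 0.806
grasp_force: 30.0
```

```bash
python3 st.py
```

```text
t 16.85 tcp jig -74.9 -63.9 39.7 F jig -8.9 -1.0 0.7 open 0.8055996662176279 [-0.82  1.57 -0.03]
```

Call:
step_arm(
  targets=[
    [-1,0.008,0.0025,0,0],
    [-1,0.015,0.005,0,0],
    [-1,0.015,0.005,0,0],
  ],
)

```text
time_s: 17.15
position: [0.5316, -0.1378, 0.0396]
tcp_rot: [[0.95, 0.311, -0.012], [0.311, -0.95, -0.001], [-0.012, -0.003, -1.0]]
force: [-15.8, -12.3, 4.5]
opening: 0.802
grasp_force: 30.0
```

```bash
python3 st.py
```

```text
t 17.15 tcp jig -74.8 -63.8 39.6 F jig -18.8 -6.8 4.5 open 0.8015743298209931 [-2.05  2.84 -0.23]
```

Call:
step_arm(
  targets=[
    [-1,0.008,0.001,0,0],
    [-1,0.014,0.002,0,0],
    [-1,0.014,0.002,0,0],
  ],
)

```text
time_s: 17.45
position: [0.5317, -0.1375, 0.0394]
tcp_rot: [[0.95, 0.312, -0.019], [0.312, -0.95, -0.001], [-0.019, -0.006, -1.0]]
force: [-23.0, -15.6, 7.3]
opening: 0.802
grasp_force: 30.0
```

```bash
python3 st.py; python3 - <<'E'
from prof import *
w=cap('wrist','w8')
# profile along jig x through pin axis: shoulder top z=.0605
g=cv2.GaussianBlur(cv2.cvtColor(w['color'],cv2.COLOR_RGB2GRAY),(0,0),.7)
for y,z in((-.064,.0605),(-.064,.058),(-.067,.0595),(-.061,.0595)):
    xs=np.arange(-.045,-.005,.001); print(y,z,[int(g[int(round(q[1])),int(round(q[0]))]) if 0<=q[1]<400 else -1 for q in (proj(w,J(x,y,z)) for x in xs)])
print(proj(w,J(-.0235,-.064,.0605)),proj(w,J(-.03,-.064,.0605)))
cv2.imwrite('pics/v8.png',cv2.resize(w['color'][60:260,220:420],(600,600),interpolation=2)[:,:,::-1])
E
```

```text
t 17.45 tcp jig -74.6 -63.6 39.4 F jig -26.7 -7.7 7.3 open 0.8023310027282091 [-2.68  3.79 -0.19]
-0.064 0.0605 [209, 209, 209, 209, 209, 209, 209, 209, 208, 209, 209, 210, 210, 210, 210, 189, 179, 181, 185, 192, 194, 193, 192, 192, 192, 191, 189, 189, 191, 193, 193, 192, 164, 129, 172, 96, 92, 92, 93, 95]
-0.064 0.058 [209, 209, 209, 209, 209, 209, 210, 209, 209, 209, 209, 210, 210, 210, 202, 179, 181, 182, 188, 194, 193, 193, 192, 192, 192, 190, 189, 189, 191, 193, 193, 192, 164, 151, 172, 96, 92, 92, 93, 95]
-0.067 0.0595 [205, 205, 205, 205, 206, 205, 205, 205, 206, 207, 207, 207, 207, 207, 206, 184, 160, 164, 168, 189, 191, 190, 189, 188, 190, 193, 192, 191, 190, 192, 191, 192, 166, 127, 140, 95, 92, 92, 93, 94]
-0.061 0.0595 [204, 204, 205, 205, 205, 205, 205, 204, 205, 204, 205, 205, 205, 206, 205, 182, 185, 190, 191, 190, 191, 193, 194, 196, 196, 194, 193, 193, 193, 191, 189, 189, 164, 154, 176, 96, 92, 92, 93, 94]
[317.62247882 150.17517077] [317.55958984 166.9592542 ]
```

It stopped hard at 27 N, and the shoulder's rear edge is at jig x -30, so its face is on the cheek at -23.5. I'll relax and make a light pull test.

Call:
step_arm(
  targets=[
    [-1,-0.018,-0.01,0,0],
    [-1,-0.037,-0.016,0,0],
    [-1,-0.037,-0.016,0,0],
  ],
)

```text
time_s: 17.8
position: [0.5309, -0.1386, 0.0395]
tcp_rot: [[0.951, 0.309, -0.001], [0.309, -0.951, 0.001], [-0.001, -0.002, -1.0]]
force: [-1.8, 3.9, -4.0]
opening: 0.805
grasp_force: 30.0
```

```bash
python3 st.py
```

```text
t 17.8 tcp jig -75.7 -64.4 39.5 F jig -0.5 4.3 -4.0 open 0.8048260734878091 [0.44 0.74 0.35]
```

Call:
step_arm(
  targets=[
    [-1,-0.006,0.001,0,0],
    [-1,-0.012,0,0,0],
    [-1,-0.012,0,0,0],
  ],
)

```text
time_s: 18.1
position: [0.5303, -0.1389, 0.0398]
tcp_rot: [[0.951, 0.31, 0.003], [0.31, -0.951, -0.001], [0.003, 0.001, -1.0]]
force: [2.0, 4.5, -4.4]
opening: 0.801
grasp_force: 30.0
```

```bash
python3 st.py
```

```text
t 18.1 tcp jig -76.4 -64.5 39.8 F jig 3.3 3.7 -4.4 open 0.8009943150973428 [0.64 0.03 0.4 ]
```

The pin holds, with a little axial play. I'll press the shoulder home again, relax to a light push, open and retreat upward.

Call:
step_arm(
  targets=[
    [-1,0.015,0.007,0,0],
    [-1,0.028,0.011,0,0],
    [-1,0.04,0.015,0,0],
    [-1,0.04,0.015,0,0],
    [-1,0.03,0.012,0,0],
    [-1,0.02,0.009,0,0],
    [-1,0.02,0.009,0,0],
  ],
)

```text
time_s: 18.8
position: [0.5316, -0.1379, 0.0396]
tcp_rot: [[0.951, 0.31, -0.004], [0.31, -0.951, -0.001], [-0.004, -0.001, -1.0]]
force: [-7.7, -5.1, -0.5]
opening: 0.801
grasp_force: 30.0
```

```bash
python3 st.py
```

```text
t 18.8 tcp jig -74.8 -63.9 39.6 F jig -8.9 -2.5 -0.5 open 0.8007986742247666 [-0.69  1.44  0.03]
```

Back at the seated position, x -74.8, pressing with 9 N. Releasing.

Call:
step_arm(
  targets=[
    [0.75,-0.004,-0.001,0,0],
    [1,-0.006,-0.002,0,0],
    [1,-0.006,-0.002,0,0],
    [1,-0.006,-0.002,0,0],
    [1,-0.006,-0.002,0,0],
    [1,-0.006,-0.002,0.06,0],
    [1,-0.006,-0.002,0.16,0],
    [1,-0.006,-0.002,0.3,0],
    [1,-0.006,-0.002,0.45,0],
    [1,-0.2,-0.065,0.6,0],
    [1,-0.3,-0.1,0.7,0],
    [1,-0.3,-0.1,0.7,0],
  ],
)

```text
time_s: 20.0
position: [0.4572, -0.1629, 0.2182]
tcp_rot: [[0.951, 0.308, 0.004], [0.308, -0.951, -0.003], [0.002, 0.004, -1.0]]
force: [0.4, -0.4, -0.1]
opening: 1.002
grasp_force: 0.0
```

```bash
python3 st.py; python3 - <<'E'
from prof import *
w=cap('wrist','w9');a=cap('scene','s9');t=cap('top','t9')
for n,c in(('w',w),('s',a),('t',t)):
  g=cv2.GaussianBlur(cv2.cvtColor(c['color'],cv2.COLOR_RGB2GRAY),(0,0),.5)
  def pr(pts): return [int(g[int(round(q[1])),int(round(q[0]))]) if 0<=q[1]<400 and 0<=q[0]<640 else -1 for q in (proj(c,p) for p in pts)]
  print(n,'pin x -95..-15 z.0595',pr([J(x,-.064,.0595) for x in np.arange(-.095,-.014,.002)]))
  print(n,'back tip x 20..60',pr([J(x,-.064,.05) for x in np.arange(.02,.06,.002)]))
  print(n,'bar y',pr([J(-.0748,y,.059) for y in np.arange(-.115,-.014,.004)]))
  # tin top edges along jig y
  print(n,'tin',edges(c,0,np.arange(.02,.16,.0005),.052,6),'post',edges(c,0,np.arange(.02,.09,.0005),.1,3))
E
```

```text
t 20.0 tcp jig -153.3 -64.7 218.2 F jig 0.2 -0.5 -0.1 open 1.0020807825115712 [-0.07  0.17  0.02]
w pin x -95..-15 z.0595 [109, 106, 107, 108, 110, 89, 104, 153, 178, 187, 182, 178, 180, 183, 173, 126, 163, 183, 183, 183, 183, 183, 183, 183, 183, 185, 184, 184, 184, 185, 185, 176, 144, 158, 163, 149, 70, 112, 170, 168, 166]
w back tip x 20..60 [-1, -1, -1, -1, -1, -1, -1, -1, -1, -1, -1, -1, -1, -1, -1, -1, -1, -1, -1, -1]
w bar y [112, 111, 115, 120, 114, 176, 180, 181, 180, 180, 180, 181, 181, 182, 182, 183, 183, 184, 185, 184, 185, 161, 132, 136, 138, 140]
w tin [(np.float64(49.0), np.float64(-23.0)), (np.float64(74.5), np.float64(30.0)), (np.float64(79.0), np.float64(2.0)), (np.float64(110.5), np.float64(-34.0)), (np.float64(132.5), np.float64(26.0)), (np.float64(135.0), np.float64(-4.0))] post []
s pin x -95..-15 z.0595 [79, 77, 77, 136, 219, 219, 239, 239, 240, 239, 236, 233, 233, 232, 232, 237, 237, 239, 239, 239, 239, 239, 239, 239, 238, 238, 238, 239, 239, 235, 235, 188, 193, 198, 198, 161, 133, 133, 128, 128, 137]
s back tip x 20..60 [95, 94, 84, 84, 78, 78, 109, 109, 120, 
[... 659 characters left out ...]
94, 97, 96, 96, 103, 144, 144, 164, 164, 220, 220, 214, 214, 198, 174, 174, 190, 203, 218, 218]
t back tip x 20..60 [204, 219, 219, 220, 220, 215, 215, 211, 211, 199, 188, 188, 176, 173, 171, 171, 177, 175, 185, 185]
t bar y [124, 121, 123, 120, 119, 116, 114, 111, 111, 104, 80, 65, 61, 62, 77, 90, 94, 96, 96, 96, 94, 98, 96, 106, 118, 135]
t tin [(np.float64(64.5), np.float64(18.0)), (np.float64(65.5), np.float64(18.0)), (np.float64(67.0), np.float64(18.0)), (np.float64(69.0), np.float64(17.0)), (np.float64(130.5), np.float64(-13.0)), (np.float64(133.0), np.float64(-10.0))] post [(np.float64(45.0), np.float64(-9.0)), (np.float64(61.0), np.float64(9.0)), (np.float64(70.0), np.float64(10.0))]
```

No picture views are left, so I'm checking by numbers. The pin lies along the hole axis with its shoulder near the cheek. To be sure the release didn't draw it back, I'll nudge the handle end lightly with shut fingers.

Call:
step_arm(
  targets=[
    [-1,0,0.003,-0.1,0],
    [-1,0,0.003,-0.25,0],
    [-1,0,0.003,-0.4,0],
    [-1,0,0.003,-0.55,0],
    [-1,0,0.003,-0.69,0],
    [-1,0,0.003,-0.69,0],
    [-1,0.06,0.022,-0.69,0],
    [-1,0.12,0.042,-0.69,0],
    [-1,0.17,0.058,-0.69,0],
    [-1,0.2,0.068,-0.69,0],
    [-1,0.2,0.068,-0.69,0],
  ],
)

```text
time_s: 21.25
position: [0.5104, -0.1447, 0.0427]
tcp_rot: [[0.95, 0.311, 0.002], [0.311, -0.95, -0.001], [0.002, 0.002, -1.0]]
force: [-0.7, 0.4, 0.6]
opening: 0.082
grasp_force: 0.0
```

```bash
python3 st.py
```

```text
t 21.25 tcp jig -97.1 -63.8 42.7 F jig -0.5 0.6 0.6 open 0.0816285242447478 [-0.08  0.14 -0.  ]
```

Call:
step_arm(
  targets=[
    [-1,0.0076,0.0025,0,0],
    [-1,0.015,0.005,0,0],
    [-1,0.023,0.0075,0,0],
    [-1,0.023,0.0075,0,0],
  ],
)

```text
time_s: 21.65
position: [0.5132, -0.1429, 0.0419]
tcp_rot: [[0.951, 0.31, -0.003], [0.31, -0.951, 0.001], [-0.002, -0.002, -1.0]]
force: [-3.4, -1.3, 2.0]
opening: 0.003
grasp_force: 1.8
```

Call:
step_arm(
  targets=[
    [-1,0.0076,0.0025,0,0],
    [-1,0.015,0.005,0,0],
    [-1,0.015,0.005,0,0],
  ],
)

```text
time_s: 21.95
position: [0.5131, -0.1419, 0.0417]
tcp_rot: [[0.95, 0.312, -0.011], [0.312, -0.95, 0.001], [-0.01, -0.005, -1.0]]
force: [-11.6, -7.4, 6.2]
opening: 0.006
grasp_force: 6.8
```

```bash
python3 st.py
```

```text
t 21.95 tcp jig -93.6 -62.0 41.7 F jig -13.3 -3.4 6.2 open 0.006263936582841048 [-1.29  2.01 -0.11]
```

Firm stop at 13 N with no motion, at a position consistent with the shoulder being seated. Retreating.

Call:
step_arm(
  targets=[
    [-1,-0.04,-0.013,0,0],
    [-1,-0.15,-0.05,0,0],
    [-1,-0.24,-0.078,0.1,0],
    [-1,-0.24,-0.078,0.3,0],
    [-1,-0.24,-0.078,0.5,0],
    [-1,-0.24,-0.078,0.7,0],
    [-1,-0.24,-0.078,0.7,0],
    [-1,-0.24,-0.078,0.7,0],
  ],
)

```text
time_s: 22.75
position: [0.4592, -0.1616, 0.2185]
tcp_rot: [[0.951, 0.309, 0.004], [0.309, -0.951, -0.002], [0.003, 0.003, -1.0]]
force: [-0.5, 1.1, 0.2]
opening: 0.007
grasp_force: 0.0
```

```bash
python3 st.py; python3 - <<'E'
from prof import *
w=cap('wrist','w10')
def xedges(c,y,xs,z):
    p=np.array([proj(c,J(x,y,z)) for x in xs],np.float32); g=cv2.GaussianBlur(cv2.cvtColor(c['color'],cv2.COLOR_RGB2GRAY),(0,0),.5)
    v=cv2.remap(g,p[:,0].reshape(1,-1),p[:,1].reshape(1,-1),cv2.INTER_LINEAR)[0].astype(float); d=np.gradient(v,xs)/1000
    return [(round(xs[i]*1000,1),round(d[i])) for i in range(1,len(d)-1) if abs(d[i])>=abs(d[i-1]) and abs(d[i])>abs(d[i+1]) and abs(d[i])>8]
for y in(-.067,-.064,-.061):
    print('w9 ',xedges(load('w9'),y,np.arange(-.045,-.01,.0005),.0595)); print('w10',xedges(w,y,np.arange(-.045,-.01,.0005),.0595))
print('cheek top front edge',xedges(w,-.05,np.arange(-.04,0,.0005),.075),xedges(w,-.078,np.arange(-.04,0,.0005),.075))
E
```

```text
t 22.75 tcp jig -151.0 -64.1 218.5 F jig -0.1 1.2 0.2 open 0.006824502071059295 [-0.07  0.15 -0.02]
w9  [(np.float64(-32.0), -25), (np.float64(-24.5), -32), (np.float64(-21.0), 42)]
w10 [(np.float64(-32.0), -24), (np.float64(-24.5), -35), (np.float64(-21.5), 48)]
w9  [(np.float64(-32.0), -22), (np.float64(-30.0), 9), (np.float64(-24.5), -38), (np.float64(-21.0), 44)]
w10 [(np.float64(-32.0), -20), (np.float64(-24.5), -41), (np.float64(-21.5), 49)]
w9  [(np.float64(-32.0), -16), (np.float64(-24.5), -41), (np.float64(-21.0), 43)]
w10 [(np.float64(-32.0), -16), (np.float64(-24.5), -46), (np.float64(-21.5), 47)]
cheek top front edge [(np.float64(-38.5), -15), (np.float64(-35.0), 12), (np.float64(-32.5), -41), (np.float64(-24.5), 49), (np.float64(-12.0), -45)] [(np.float64(-38.5), -20), (np.float64(-35.0), 21), (np.float64(-32.5), -42), (np.float64(-24.5), 47), (np.float64(-12.0), -44)]
```

The shoulder face and the cheek's front edge both measure -24.5 mm, so there is no gap. The robot is clear, so I'm handing in.

```bash
python3 -c "
from rig import *
print(hand_in())"
```

```text
the job is handed in; nothing more can be done
None
```

The tin is clamped back in its nest, and the ball-lock pin is through both cheeks and the tongue with its shoulder against the cheek (held a light pull; the balls themselves were not seen); handed in at about 23 s, verdict not shown.

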